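# Check in a reagent pack at the barcode reading station

## Task

Check in the twin-cap reagent pack: keeping it upright, set it down into the pocket of the reading nest with its barcode side facing the scanner's window, and let go of it. Then squeeze the trigger of the scanner that is strapped on its side at that station fully home against the grip, keep it there for about a second while it reads, and let it spring right back out. Leave the pack seated in the nest and do not disturb the single-cap pack or the other things on the bench.

Things in the scene. Friction and masses are not known exactly. Their poses are not given: they have to be found in the camera images.
- station: Fixed reading station: base plate 265 (x) x 68 (y) x 8 mm. On its far half a pale grey pistol scanner lies strapped on its side, nose to the station's -x (towards the robot), grip to -y; on its near half is the grey nest. Origin: centre of the plate's underside; x away from the robot, y left, z up. (The black scanner on a bent neck at the back is not used.)
- nest_floor (a point): Centre of the nest's pocket floor, 28 mm above the bench. The pocket is 40 mm (station x) by 94 mm (station y), 2 mm more on each side than the twin-cap pack; walls 6 mm thick, 11 mm above this floor (5 mm on the window side), with 44 mm wide finger cut-outs at the middle of both long sides.
- nest_front (a point): Where the middle of the barcode label must be when the pack is seated the right way round: 18 mm from the pocket's middle towards the window (station +x), 24 mm above the pocket floor.
- scanner_window (a point): Centre of the scanner's dark window, on its nose, 60 mm above the bench; it looks along the station's -x at the nest; the seated label is 54 mm away. The scanner's head is 60 mm wide and reaches 90 mm above the bench.
- trigger_pad (a point): Middle of the trigger's front face, where a finger presses it; moves with the trigger. The black trigger blade is 16 mm high (z) and 46 mm long along the grip; its middle is 60 mm above the bench.
- grip_back (a point): Point on the back of the fixed grip across from the trigger pad, 60 mm above the bench; the grip is 30 mm high and ends 45 mm further out. Trigger and grip are squeezed together along a level line: from here towards (-0.971, -0.238, 0) in the station's frame. The pad is 53 mm from here along it at rest, 43 mm squeezed home. 40 mm outside both and all below down to the bench is free.
- trigger (a joint): Trigger hinge, rad: 0 at rest (out), 0.25 squeezed fully home (hard stop); a spring pushes it back, about 2 N at the start and 7 N at the stop, on the pad.
- pack_twin: Twin-cap reagent pack, loose, off-white plastic, 0.16 kg: body 36 mm (x) by 90 mm (y) by 48 mm high of two equal chambers, a dark grey screw cap (26 mm wide) on each, 63 mm high with the caps. Origin: centre of its underside, z up. The white label with black bars is on its +x long side only.
- pack_twin_label (a point): Centre of the barcode label on the +x long side of the twin-cap pack, 18 mm from its middle, 24 mm above its underside.
- pack_single: Single-cap reagent pack, loose, the same section but only 52 mm long and with one cap: a bystander. Origin: centre of its underside.
- dropper: Small dropper bottle, 26 x 26 x 80 mm, standing on the bench left of the station: a bystander. Origin: centre of its underside.
- tube_lying: Capped sample tube, 112 mm long, lying on the bench left of the station: a bystander.

How it is judged:
By the outcome, as a careful person would: the job done as asked, in the order asked, and still so for the second after the job is handed in, with the robot touching nothing.
It also fails if it takes over 48 s, if anything falls off the work surface, if the arm or the gripper's body presses on something with over 40 N, if the wrist force passes 120 N, or if a joint passes its speed limit or range.

## Robot

A 6-joint arm with a two-finger parallel gripper is mounted at the origin on the work surface; the furniture and walls round the work are solid. World frame = base frame: x ahead of the robot, y to its left, z up, the work surface at z = 0. Lengths are in m, angles in rad, forces in N, time in s.
With the tool pointing down it reaches from about 0.225 to 0.875 m from the base axis. Payload 3.4 kg.
Tool frame: the origin (TCP) lies where the fingers leave the gripper's body, on its centre line; the fingertips stand 73 mm ahead of it and the grasp point (between the pads) lies 54 mm ahead of it (manip.pinch_z is the distance from the TCP to the grasp point, in m); z points along the fingers, y is the line along which they close (so a half turn about z gives the same grasp; the last joint's range is limited). The gripper opens to 85 mm and grips with 20 to 120 N. Pads are 22 mm wide; open, the fingers measure 114 mm over their backs; the gripper's body (76 mm by 85 mm) begins 54 mm behind the grasp point. The pads swing forward as they close: fully open they stand 13 mm farther back than shut.
Start: joints at [-1.225, 0.276, 1.505, -0, 1.361, -0.121], TCP at [0.259, -0.514, 0.304] pointing down, gripper open.
Joint ranges: [-2.89, 2.89], [-0.75, 2.08], [0.22, 2.7], [-1.18, 4.32], [0.11, 2.71], [-2.7, 2.7]. Speed limits (rad/s): [2.57, 2.57, 3.14, 3.14, 3.14, 3.14].

## Interface

Orientations are given as a unit quaternion [w, x, y, z].
In Python, from rig import readout, imaging, manip gives the robot as it stands. The module is installed in compiled form; this text tells all that it offers.
- The arm moves only by the tool servo_tool, never from a script. Its argument "moves" is a list of rows, each an object with "dp": the shift along the tool's x, y, z in units of 0.2 m (1.0 is 0.2 m), a list of three; "delta_rot": the turn, a rotation vector about the tool's x, y, z in units of 0.1 rad (1.0 is 0.1 rad), a list of three; "fingers": the opening, from 0 (shut) to 1 (fully open). In form: [{"dp": [dx, dy, dz], "delta_rot": [wx, wy, wz], "fingers": fingers}, ...]. A call has 1 to 5 rows; each row shifts and turns the commanded pose from where the row before left it, along the tool's axes as they then stand; what a row does not reach is not made up. A row lasts 1/10 s, in which the tool goes at most 50 mm and 8.59 degrees, less where a joint would pass 70% of its speed; a pose out of reach is approached as far as the arm can. A call with a number of a shift or a turn outside -1 to 1 is refused whole. A call with a gripper value outside its range is refused whole. The fingers move at their own pace and stop on an object; "force" is the grip in N (left out, the last holds). Time passes only in rows, so rows that do not move let the fingers close. It gives the time, the measured TCP pose, the force, the opening and the grip force at its end, in the units of the state.
- readout.get_state(): the state, without advancing time (a new reading comes with each control period).
- imaging.get_image(name): name is "scene" or "side" or "wrist"; returns (picture, depth): 420x560x3 uint8, red, green, blue; 420x560 float32, m along the optical axis (not along the pixel's ray), 0 where there is no reading.
- imaging.calibration(name): a dict with "intrinsics" (3x3 intrinsics, pixels), "R" (3x3) and "t" (3): a world point X has camera coordinates R X + t; the wrist camera has in their place "hand_eye" (4x4, takes a point from camera to tool coordinates, whose origin is the TCP and whose axes are the flange's). Camera axes: x right, y down, z forward; pixel columns grow to the right and rows downward; lengths in m; the calibration is good to about 2 mm. The wrist camera is an equidistant fisheye: a pixel r from the principal point sees the ray r / f radians off the axis. A picture is of the moment at which its call begins: read the wrist's pose just before it. calibration takes no time and is no camera call.
- manip.sign_off(): hands the job in; it is judged then, once.
The state is a dict: "clock": time; "qpos": joint angles; "qd": joint speeds; "effort": joint torques, N m; "position": TCP position; "ee_rot": TCP orientation; "contact_force": force on the tool from outside, world axes, zero at the start; "moment": the same for the moment, N m; "width": finger opening in m; "gripper_force": force on a finger pad.
Only numpy, scipy, OpenCV 4.12 (cv2) and the standard library are available. Lean on these libraries where they do the work, as an engineer would, in place of code of your own. Each camera call takes 0.05 s, during which the arm holds its last target. There are 200 camera calls.

## Working session

There is one attempt and no reset: what is moved stays moved. The work goes in short steps, Python scripts to look and compute and a tool call to move; the robot and the scene stay as the last step left them, time stands still between calls to the robot, and variables do not carry over. Pictures are saved under pics/ and viewed, at most 11 in all, crops included, and the job is handed in when it is done.

Besides the shell and the picture viewer there is one more tool, called after ">>>" in YAML: its name, and indented under it one key for each argument. servo_tool: Moves the arm, as the interface text tells. Its arguments: {"type":"object","properties":{"moves":{"type":"array"},"force":{"type":"number"}},"required":["moves"]}

```bash
mkdir -p pics; python3 - <<'E'
from rig import readout, imaging, manip
import cv2, numpy as np
s=readout.get_state(); print(s, manip.pinch_z)
for n in ("scene","side","wrist"):
    im,d=imaging.get_image(n); cv2.imwrite(f"pics/{n}0.png",im[:,:,::-1]); np.savez(f"pics/{n}0.npz",im=im,d=d)
    c=imaging.calibration(n); print(n,{k:np.round(v,4).tolist() for k,v in c.items()})
E
```

```text
{'clock': 0.0, 'qpos': array([-1.22499822e+00,  2.76592195e-01,  1.50616530e+00,  3.16517458e-05,
        1.36070208e+00, -1.21002998e-01]), 'qd': array([ 0.00022999,  0.00037766,  0.00019733, -0.00036517, -0.001144  ,
        0.00064412]), 'effort': array([ 1.84087483e-03, -4.16760349e+01, -2.45799154e+01, -2.12663730e-05,
        1.04803100e-02, -8.64052083e-06]), 'position': array([ 0.25863   , -0.51309228,  0.30302838]), 'ee_rot': array([-9.29304954e-04,  9.72885860e-01,  2.31283876e-01, -8.93206308e-05]), 'contact_force': array([-0.75980344,  0.3110543 ,  0.50562654]), 'moment': array([ 0.03577276, -0.01147015, -0.01484539]), 'gripper_force': 0.0, 'width': 0.08521265685698444} 0.0539
scene {'intrinsics': [[527.6156, 0.0, 282.0747], [0.0, 527.6156, 203.7857], [0.0, 0.0, 1.0]], 'R': [[0.8781, -0.4783, 0.013], [-0.2556, -0.4919, -0.8323], [0.4045, 0.7275, -0.5542]], 't': [-0.5308, 0.1634, 0.9336]}
side {'intrinsics': [[453.9535, 0.0, 272.6898], [0.0, 453.9535, 207.7958], [0.0, 0.0, 1.0]], 'R': [[-0.9338, -0.3577, 0.0123], [-0.2421, 0.6059, -0.7578], [0.2636, -0.7106, -0.6524]], 't': [0.4976, 0.27, 0.6734]}
wrist {'intrinsics': [[325.1923, 0.0, 280.467], [0.0, 325.1923, 212.861], [0.0, 0.0, 1.0]], 'hand_eye': [[-0.0006, -0.9516, -0.3074, 0.0798], [1.0, -0.0004, -0.0007, -0.0006], [0.0005, -0.3074, 0.9516, -0.0698], [0.0, 0.0, 0.0, 1.0]]}
```

View pics/scene0.png

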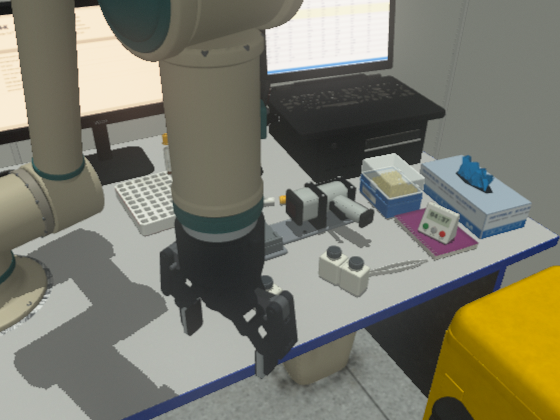

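View pics/side0.png

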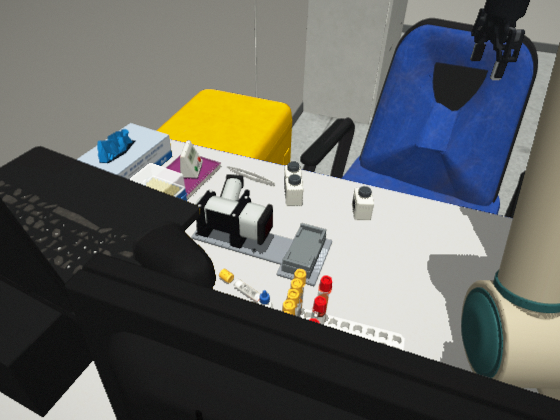

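The scene view shows the twin-cap pack with caps at (335,253) and (355,264), the single pack partly behind the gripper, and the scanner at about (325,200). In the side view the twin caps are at (293,168) and (293,182), the single cap at (364,192), and the nest at about (305,250). I'll enlarge these areas next.

```bash
cat > h.py <<'E'
import numpy as np, cv2
from scipy.spatial.transform import Rotation as Ro
from rig import readout, imaging, manip
def cloud(n,d):
    c=imaging.calibration(n);K=c["intrinsics"]
    v,u=np.mgrid[:420,:560]
    p=np.stack([(u-K[0,2])/K[0,0]*d,(v-K[1,2])/K[1,1]*d,d],-1)
    return (p-c["t"])@c["R"]   # R^T (p-t)
def proj(n,X):
    c=imaging.calibration(n);p=np.atleast_2d(X)@c["R"].T+c["t"];q=p@c["intrinsics"].T
    return q[:,:2]/q[:,2:]
def tcp(s=None):
    s=s or readout.get_state();q=s["ee_rot"]
    return Ro.from_quat([q[1],q[2],q[3],q[0]]),np.array(s["position"])
E
python3 - <<'E'
from h import *
S=np.load("pics/scene0.npz");D=np.load("pics/side0.npz")
for n in("scene","side"):
    c=imaging.calibration(n);print(n,"cam",-c["R"].T@c["t"])
a=S["im"][175:305,255:395];b=D["im"][150:280,190:385]
a=cv2.resize(a,(400,372),interpolation=cv2.INTER_CUBIC);b=cv2.resize(b,(400,267),interpolation=cv2.INTER_CUBIC)
o=np.zeros((372,800,3),np.uint8);o[:,:400]=a;o[:267,400:]=b
cv2.imwrite("pics/crop1.png",o[:,:,::-1])
P=cloud("scene",S["d"]);Q=cloud("side",D["d"])
for u,v in[(335,253),(355,264),(323,262),(350,282),(304,235),(265,240)]:print("scene",u,v,P[v,u].round(4))
for u,v in[(293,168),(293,182),(364,192),(294,193),(305,240),(235,207)]:print("side",u,v,Q[v,u].round(4))
E
```

```text
scene cam [ 0.13025376 -0.85272771  0.66031738]
side cam [0.352492   0.49284293 0.63779717]
scene 335 253 [ 0.5739 -0.253   0.0636]
scene 355 264 [ 0.5868 -0.2964  0.0653]
scene 323 262 [ 0.5586 -0.2395  0.0386]
scene 350 282 [ 0.5815 -0.2948  0.0244]
scene 304 235 [ 0.5911 -0.1183  0.0078]
scene 265 240 [ 0.5    -0.1213  0.0295]
side 293 168 [ 0.5924 -0.2766  0.0601]
side 293 182 [ 0.577  -0.2323  0.0577]
side 364 192 [ 0.4303 -0.2496  0.0617]
side 294 193 [ 0.5707 -0.2233  0.0367]
side 305 240 [ 0.508  -0.1058  0.0286]
side 235 207 [ 0.6416 -0.0844  0.0858]
```

View pics/crop1.png

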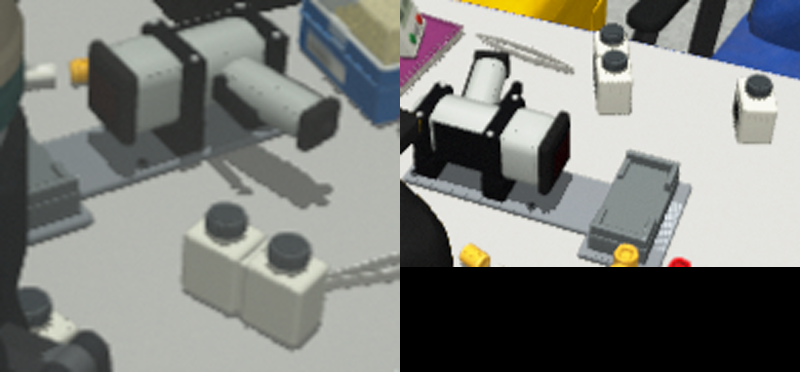

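View pics/wrist0.png

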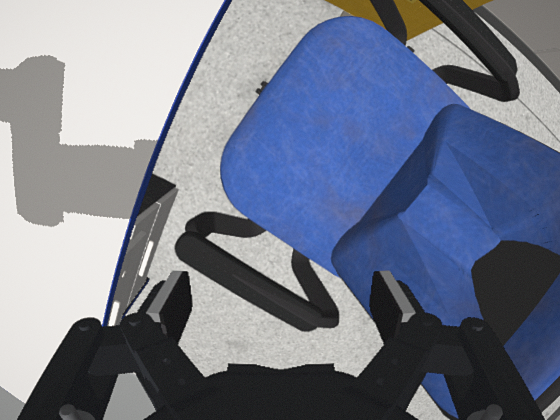

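The -x faces of the twin pack are plain in both views, so the label should be on its +x side. The wrist view shows only the floor and the chair. I'll move the wrist camera over the work.

```bash
cat >> h.py <<'E'
def plan(pos,head,N,n=None):
    """straight rows to TCP pos (world), pointing down, tool-x heading head (rad)"""
    R,p=tcp();x=R.as_matrix()[:,0];h0=np.arctan2(x[1],x[0])
    dh=(head-h0+np.pi)%(2*np.pi)-np.pi;step=(np.array(pos)-p)/N
    zt=R.as_matrix()[:,2];print("heading",round(h0,4),"dh",round(dh,4),"tilt",zt[:2].round(4))
    for i in range(N):
        h=h0+dh*i/N;c,s=np.cos(h),np.sin(h)
        d=[step@[c,s,0],step@[s,-c,0],-step[2]]
        print((np.array(d)/0.2).round(3).tolist(),round(-dh/N/0.1,3))
E
python3 -c "
from h import *
plan([0.65,-0.25,0.33],1.86,15)"
```

```text
heading 0.4668 dh 1.3932 tilt [-0.0004  0.0013]
[0.156, -0.02, -0.009] -0.929
[0.157, -0.005, -0.009] -0.929
[0.157, 0.009, -0.009] -0.929
[0.155, 0.024, -0.009] -0.929
[0.152, 0.038, -0.009] -0.929
[0.148, 0.052, -0.009] -0.929
[0.143, 0.066, -0.009] -0.929
[0.136, 0.079, -0.009] -0.929
[0.128, 0.091, -0.009] -0.929
[0.119, 0.103, -0.009] -0.929
[0.109, 0.113, -0.009] -0.929
[0.098, 0.123, -0.009] -0.929
[0.086, 0.131, -0.009] -0.929
[0.074, 0.139, -0.009] -0.929
[0.061, 0.145, -0.009] -0.929
```

>>> servo_tool:
  moves:
    - {"dp": [0.156, -0.02, -0.009], "delta_rot": [0, 0, -0.93], "fingers": 1}
    - {"dp": [0.157, -0.005, -0.009], "delta_rot": [0, 0, -0.93], "fingers": 1}
    - {"dp": [0.157, 0.009, -0.009], "delta_rot": [0, 0, -0.93], "fingers": 1}
    - {"dp": [0.155, 0.024, -0.009], "delta_rot": [0, 0, -0.93], "fingers": 1}
    - {"dp": [0.152, 0.038, -0.009], "delta_rot": [0, 0, -0.93], "fingers": 1}

```text
clock: 0.65
position: [0.3898, -0.4248, 0.3127]
ee_rot: [-0.0, 0.893, 0.451, -0.0]
contact_force: [-0.3, -0.3, -1.0]
width: 0.0856
gripper_force: 0.0
```

>>> servo_tool:
  moves:
    - {"dp": [0.148, 0.052, -0.009], "delta_rot": [0, 0, -0.93], "fingers": 1}
    - {"dp": [0.143, 0.066, -0.009], "delta_rot": [0, 0, -0.93], "fingers": 1}
    - {"dp": [0.136, 0.079, -0.009], "delta_rot": [0, 0, -0.93], "fingers": 1}
    - {"dp": [0.128, 0.091, -0.009], "delta_rot": [0, 0, -0.93], "fingers": 1}
    - {"dp": [0.119, 0.103, -0.009], "delta_rot": [0, 0, -0.93], "fingers": 1}

```text
clock: 1.15
position: [0.5203, -0.337, 0.3216]
ee_rot: [-0.0, 0.765, 0.644, -0.0]
contact_force: [0.4, -0.2, 0.1]
width: 0.0853
gripper_force: 0.0
```

>>> servo_tool:
  moves:
    - {"dp": [0.109, 0.113, -0.009], "delta_rot": [0, 0, -0.93], "fingers": 1}
    - {"dp": [0.098, 0.123, -0.009], "delta_rot": [0, 0, -0.93], "fingers": 1}
    - {"dp": [0.086, 0.131, -0.009], "delta_rot": [0, 0, -0.93], "fingers": 1}
    - {"dp": [0.074, 0.139, -0.009], "delta_rot": [0, 0, -0.93], "fingers": 1}
    - {"dp": [0.061, 0.145, -0.009], "delta_rot": [0, 0, -0.93], "fingers": 1}

```text
clock: 1.65
position: [0.6505, -0.2491, 0.3305]
ee_rot: [-0.0, 0.596, 0.803, -0.0]
contact_force: [-0.7, -0.3, -0.1]
width: 0.0853
gripper_force: 0.0
```

>>> servo_tool:
  moves:
    - {"dp": [0, 0, 0], "delta_rot": [0, 0, 0], "fingers": 1}
    - {"dp": [0, 0, 0], "delta_rot": [0, 0, 0], "fingers": 1}

```text
clock: 1.85
position: [0.6498, -0.2495, 0.33]
ee_rot: [-0.001, 0.597, 0.802, -0.0]
contact_force: [-0.5, -0.7, 0.1]
width: 0.0855
gripper_force: 0.0
```

```bash
cat >> h.py <<'E'
def snap(tag):
    s=readout.get_state();im,d=imaging.get_image("wrist")
    cv2.imwrite(f"pics/{tag}.png",im[:,:,::-1]);R,p=tcp(s)
    np.savez(f"pics/{tag}.npz",im=im,d=d,R=R.as_matrix(),p=p)
def rays(tag,uv):
    z=np.load(f"pics/{tag}.npz");c=imaging.calibration("wrist");K=c["intrinsics"];H=c["hand_eye"]
    w=(np.atleast_2d(uv)-K[:2,2])/K[0,0];th=np.linalg.norm(w,axis=1,keepdims=True)
    r=np.hstack([w/np.maximum(th,1e-9)*np.sin(th),np.cos(th)])
    return z["p"]+z["R"]@H[:3,3], r@(z["R"]@H[:3,:3]).T, r
def wcloud(tag):
    z=np.load(f"pics/{tag}.npz");v,u=np.mgrid[:420,:560]
    o,w,r=rays(tag,np.stack([u,v],-1).reshape(-1,2))
    d=z["d"].reshape(-1,1);P=o+w*d/r[:,2:];P[(d[:,0]<=0)]=np.nan
    return P.reshape(420,560,3)
def wproj(tag,X):
    z=np.load(f"pics/{tag}.npz");c=imaging.calibration("wrist");K=c["intrinsics"];H=c["hand_eye"]
    q=(np.atleast_2d(X)-z["p"])@z["R"];q=(q-H[:3,3])@H[:3,:3]
    n=np.linalg.norm(q[:,:2],axis=1,keepdims=True);th=np.arctan2(n,q[:,2:])
    return K[:2,2]+K[0,0]*th*q[:,:2]/n
E
python3 -c "
from h import *
s=readout.get_state();print(s['clock'],s['position'],s['contact_force']);snap('w1')"
```

```text
1.85 [ 0.64980094 -0.24951755  0.33002818] [-0.49710449 -0.70001761  0.13764394]
```

View pics/w1.png

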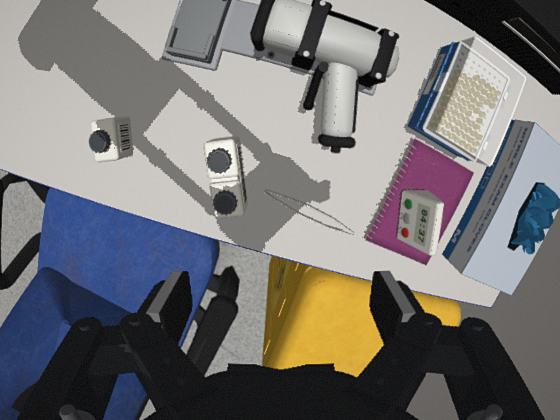

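The wrist view shows the twin pack at about (225,178) and the single pack at (110,140). The nest is at (198,28), and the scanner grip and trigger are at (337,105) and (313,88). The label side of the twin pack isn't clear, so I'll zoom in.

```bash
python3 - <<'E'
from h import *
z=np.load("pics/w1.npz");im=z["im"];S=np.load("pics/scene0.npz")["im"]
a=cv2.resize(im[125:225,195:265],(420,600),interpolation=cv2.INTER_CUBIC)
b=cv2.resize(S[240:300,310:380],(380,326),interpolation=cv2.INTER_CUBIC)
o=np.zeros((600,800,3),np.uint8);o[:,:420]=a;o[:326,420:]=b
cv2.imwrite("pics/crop2.png",o[:,:,::-1])
P=wcloud("w1")
m=np.isfinite(P[...,2]);
X=P[m]
def rect(lo,hi,x0,x1,y0,y1):
    k=(X[:,2]>lo)&(X[:,2]<hi)&(X[:,0]>x0)&(X[:,0]<x1)&(X[:,1]>y0)&(X[:,1]<y1)
    Q=X[k];r=cv2.minAreaRect((Q[:,:2]*1000).astype(np.float32));return k.sum(),r,np.median(Q[:,2])
print("bench",np.median(X[(abs(X[:,2])<.01)][:,2]))
print("twin top 48",rect(.040,.053,.52,.65,-.36,-.18))
print("twin all",rect(.012,.08,.52,.65,-.36,-.18))
print("caps",rect(.056,.08,.52,.65,-.36,-.18))
print("nest",rect(.031,.055,.42,.58,-.2,.0))
print("nestfloor",rect(.022,.031,.42,.58,-.2,.0))
E
```

```text
bench -0.00019715521969010386
twin top 48 (np.int64(1460), ((587.4151000976562, -262.7650146484375), (37.16931915283203, 90.45392608642578), 22.638534545898438), np.float64(0.0470735779126884))
twin all (np.int64(2726), ((587.7815551757812, -262.5951232910156), (37.97655487060547, 90.48542785644531), 22.638534545898438), np.float64(0.047642433829813646))
caps (np.int64(909), ((586.9724731445312, -262.7747497558594), (27.725332260131836, 73.97784423828125), 21.309646606445312), np.float64(0.06269926215724125))
nest (np.int64(496), ((521.93115234375, -116.27442932128906), (91.90924835205078, 70.80399322509766), 41.8367919921875), np.float64(0.03793276354612371))
nestfloor (np.int64(2231), ((503.6107177734375, -99.50274658203125), (78.75035095214844, 54.8407096862793), 89.94851684570312), np.float64(0.02776874851135175))
```

View pics/crop2.png

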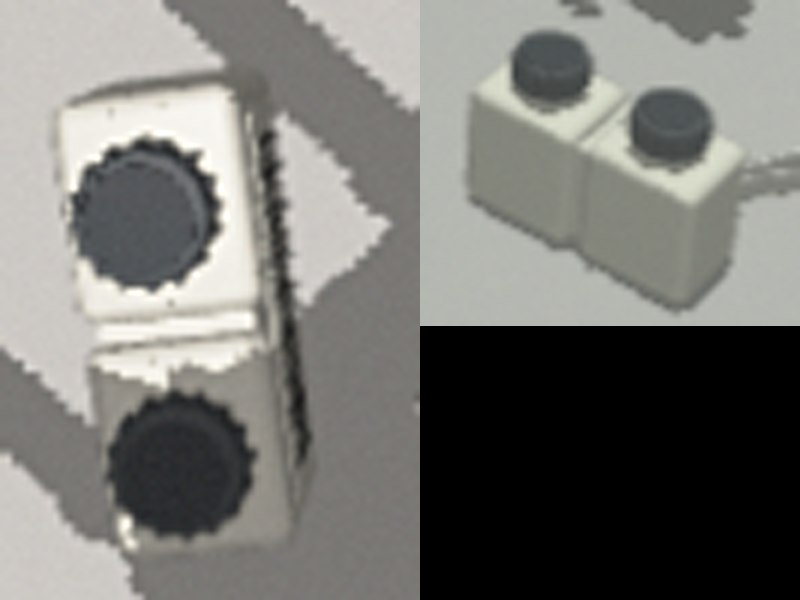

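The bars show on the twin pack's +x side (right edge, crop x≈285), so no half turn is needed. The pack is at (0.587,-0.263) with yaw 22.6°. Next I'll check the free height near the station and take a second view.

```bash
python3 - <<'E'
from h import *
for n in("side","scene"):
    Q=cloud(n,np.load(f"pics/{n}0.npz")["d"]).reshape(-1,3)
    k=(Q[:,2]>.12)&(Q[:,0]>.42)&(Q[:,0]<.95)&(Q[:,1]>-.35)&(Q[:,1]<.35)
    print(n,k.sum(),np.percentile(Q[k],[0,2,50,98,100],axis=0).round(3).tolist() if k.any() else "")
plan([0.62,-0.13,0.33],1.966,4)
E
```

```text
side 28636 [[0.42, -0.022, 0.12], [0.43, 0.005, 0.125], [0.738, 0.188, 0.164], [0.932, 0.347, 0.409], [0.95, 0.35, 0.41]]
scene 13791 [[0.42, -0.025, 0.12], [0.459, -0.011, 0.127], [0.812, 0.237, 0.179], [0.944, 0.332, 0.354], [0.95, 0.35, 0.369]]
heading 1.8614 dh 0.1046 tilt [-0.0017 -0.0001]
[0.154, 0.008, 0.0] -0.262
[0.154, 0.012, 0.0] -0.262
[0.154, 0.016, 0.0] -0.262
[0.153, 0.02, 0.0] -0.262
```

>>> servo_tool:
  moves:
    - {"dp": [0.1, 0.005, 0], "delta_rot": [0, 0, -0.26], "fingers": 1}
    - {"dp": [0.1, 0.005, 0], "delta_rot": [0, 0, -0.26], "fingers": 1}
    - {"dp": [0.1, 0.01, 0], "delta_rot": [0, 0, -0.26], "fingers": 1}
    - {"dp": [0.1, 0.01, 0], "delta_rot": [0, 0, -0.26], "fingers": 1}
    - {"dp": [0, 0, 0], "delta_rot": [0, 0, 0], "fingers": 1}

```text
clock: 2.4
position: [0.6282, -0.1688, 0.3319]
ee_rot: [-0.0, 0.553, 0.833, 0.001]
contact_force: [-0.0, -0.1, -0.1]
width: 0.0854
gripper_force: 0.0
```

>>> servo_tool:
  moves:
    - {"dp": [0, 0, 0], "delta_rot": [0, 0, 0], "fingers": 1}

```text
clock: 2.5
position: [0.6292, -0.1715, 0.3315]
ee_rot: [0.001, 0.554, 0.833, -0.0]
contact_force: [0.0, 0.2, 0.2]
width: 0.0856
gripper_force: 0.0
```

```bash
python3 - <<'E'
from h import *
snap("w2")
A=[cloud(n,np.load(f"pics/{n}0.npz")["d"]).reshape(-1,3) for n in("side","scene")]
Q=np.vstack(A+[wcloud("w2").reshape(-1,3)]);Q=Q[np.isfinite(Q[:,2])]
# max height (mm) grid, excluding the gripper (only z<0.45 & y>-0.05)
xs=np.arange(.40,.92,.04);ys=np.arange(-.16,.20,.04)
print("x:",(xs*1000).astype(int))
for y in ys[::-1]:
    r=[]
    for x in xs:
        k=(Q[:,0]>=x)&(Q[:,0]<x+.04)&(Q[:,1]>=y)&(Q[:,1]<y+.04)
        r.append(int(1000*np.percentile(Q[k,2],99)) if k.sum()>5 else -1)
    print(int(y*1000),r)
s=readout.get_state();print(s["clock"],s["position"])
E
```

```text
x: [400 440 480 520 559 599 639 679 719 759 799 839 879]
160 [32, -748, -745, 260, 261, 251, 236, 166, 166, 166, 166, 166, 167]
120 [126, 126, -739, -741, 249, 245, 237, 166, 166, 166, 166, 166, 166]
80 [126, 126, 64, 61, -741, 226, 165, 166, 166, 166, 166, 166, 167]
40 [126, 126, 76, 77, 3, 3, 165, 165, 165, 166, 166, 166, 166]
0 [2, 1, 1, 15, 17, 19, 165, 165, 165, 165, 165, 165, 165]
-39 [1, 38, 40, 39, 2, 2, 1, 1, 2, 163, 164, 165, 166]
-79 [1, 38, 39, 33, 90, 91, 88, 87, 79, 85, 87, 87, 84]
-120 [2, 38, 38, 33, 90, 91, 89, 88, 80, 86, 87, 86, 1]
-160 [1, 39, 40, 39, 6, 359, 361, 365, 2, 86, 87, 86, 4]
2.55 [ 0.62946569 -0.17218967  0.33132836]
```

View pics/w2.png

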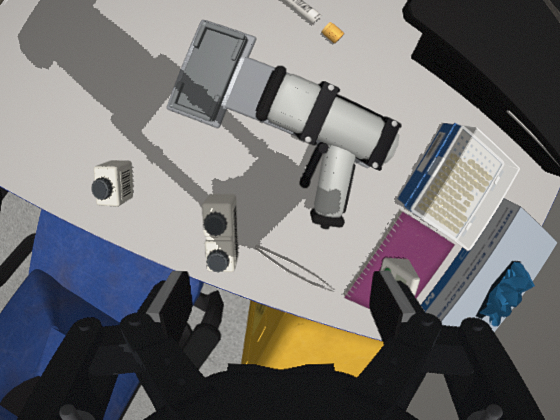

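The second view shows the nest clearly, with corners at about (203,20), (256,36), (222,127) and (168,112). The trigger is the black bar at (313,165), the grip is at (332,185), and the twin pack is at (220,232). Now I'll fit the pack and the station.

```bash
python3 - <<'E'
from h import *
def rect(X,lo,hi,x0,x1,y0,y1):
    k=(X[:,2]>lo)&(X[:,2]<hi)&(X[:,0]>x0)&(X[:,0]<x1)&(X[:,1]>y0)&(X[:,1]<y1)
    Q=X[k]
    # drop isolated points
    from scipy.spatial import cKDTree
    t=cKDTree(Q[:,:2]);Q=Q[np.array([len(i) for i in t.query_ball_point(Q[:,:2],.004)])>=6]
    r=cv2.minAreaRect((Q[:,:2]*1000).astype(np.float32))
    return len(Q),np.round(r[0],1),np.round(r[1],1),round(r[2],2),np.median(Q[:,2]).round(4),Q
for t in("w1","w2"):
    X=wcloud(t).reshape(-1,3);X=X[np.isfinite(X[:,2])]
    print(t,"twin",rect(X,.040,.053,.52,.65,-.36,-.18)[:5]);print("caps",rect(X,.056,.08,.52,.65,-.36,-.18)[:5])
    print("nest rim",rect(X,.0345,.044,.42,.56,-.2,.0)[:5])
    print("nest all",rect(X,.022,.044,.42,.56,-.2,.0)[:5])
    print("plate",rect(X,.0055,.0115,.42,.58,-.2,.0)[:5])
    print("straps/body",rect(X,.05,.12,.56,.84,-.13,.0)[:5])
E
```

```text
w1 twin (1457, array([ 587.5, -262.8]), array([37.2, 90.5]), 22.64, np.float64(0.0471))
caps (909, array([ 587.1, -262.8]), array([27.7, 74. ]), 21.31, np.float64(0.0627))
nest rim (357, array([ 503.5, -122.4]), array([31.3, 52.9]), 89.66, np.float64(0.0384))
nest all (2726, array([503.7, -99.6]), array([78.8, 54.8]), 89.95, np.float64(0.028))
plate (2167, array([ 517.6, -102.4]), array([118.9,  91.5]), 11.18, np.float64(0.0078))
straps/body (13235, array([707.9, -74.2]), array([264. , 111.6]), 0.0, np.float64(0.0847))
w2 twin (1127, array([ 587.5, -262. ]), array([36.4, 89.6]), 22.78, np.float64(0.047))
caps (808, array([ 587.5, -262. ]), array([27.1, 74.3]), 21.84, np.float64(0.0626))
nest rim (733, array([503.2, -84.5]), array([106.6,  52. ]), 89.8, np.float64(0.0385))
nest all (4297, array([503.5, -84.4]), array([106.6,  55.2]), 89.49, np.float64(0.0281))
plate (2685, array([519.7, -84.5]), array([111.6, 122.5]), 0.41, np.float64(0.0077))
straps/body (13088, array([707.7, -74.2]), array([111.5, 264.6]), 89.99, np.float64(0.0847))
```

```bash
python3 - <<'E'
from h import *
X=wcloud("w2").reshape(-1,3);X=X[np.isfinite(X[:,2])]
c=np.array([.5875,-.2622]);a=.396;ex=np.array([np.cos(a),np.sin(a)]);ey=np.array([-ex[1],ex[0]])
L=np.c_[(X[:,:2]-c)@ex,(X[:,:2]-c)@ey,X[:,2]]
k=(L[:,0]>.024)&(L[:,0]<.11)&(abs(L[:,1])<.06)&(L[:,2]>.0025);print(k.sum())
for x in np.arange(.02,.11,.01):
    q=L[k&(L[:,0]>=x)&(L[:,0]<x+.01)]
    if len(q):print(round(x,2),len(q),"y",q[:,1].min().round(3),q[:,1].max().round(3),"zmax",q[:,2].max().round(4))
plan([0.5875,-0.2622,0.20],1.967,5)
E
```

```text
418
0.02 25 y 0.057 0.06 zmax 0.3328
0.03 117 y 0.053 0.06 zmax 0.337
0.04 43 y -0.037 -0.026 zmax 0.0105
0.05 48 y -0.045 -0.03 zmax 0.0107
0.06 52 y -0.054 -0.035 zmax 0.0101
0.07 39 y -0.06 -0.041 zmax 0.0099
0.08 22 y -0.05 -0.045 zmax 0.0106
0.09 26 y -0.057 -0.05 zmax 0.01
0.1 46 y -0.059 0.039 zmax 0.0763
heading 1.9665 dh 0.0005 tilt [ 0.0009 -0.0012]
[-0.067, -0.073, 0.131] -0.001
[-0.067, -0.073, 0.131] -0.001
[-0.067, -0.073, 0.131] -0.001
[-0.067, -0.073, 0.131] -0.001
[-0.067, -0.073, 0.131] -0.001
```

>>> servo_tool:
  moves:
    - {"dp": [-0.067, -0.073, 0.131], "delta_rot": [0, 0, 0], "fingers": 1}
    - {"dp": [-0.067, -0.073, 0.131], "delta_rot": [0, 0, 0], "fingers": 1}
    - {"dp": [-0.067, -0.073, 0.131], "delta_rot": [0, 0, 0], "fingers": 1}
    - {"dp": [-0.067, -0.073, 0.131], "delta_rot": [0, 0, 0], "fingers": 1}
    - {"dp": [-0.067, -0.073, 0.131], "delta_rot": [0, 0, 0], "fingers": 1}

```text
clock: 3.05
position: [0.5876, -0.264, 0.1987]
ee_rot: [0.0, 0.555, 0.832, -0.0]
contact_force: [-0.8, 0.3, 0.3]
width: 0.086
gripper_force: 0.0
```

>>> servo_tool:
  moves:
    - {"dp": [0, 0, 0], "delta_rot": [0, 0, 0], "fingers": 0.85}
    - {"dp": [0, 0, 0], "delta_rot": [0, 0, 0], "fingers": 0.85}

```text
clock: 3.25
position: [0.5879, -0.2631, 0.1996]
ee_rot: [-0.0, 0.555, 0.832, 0.0]
contact_force: [0.3, 0.4, 1.2]
width: 0.0726
gripper_force: 0.0
```

```bash
python3 -c "
from h import *
s=readout.get_state();print(s['position'],s['width'],s['contact_force'])
plan([0.5875,-0.2622,0.089],1.967,5)"
```

```text
[ 0.58790603 -0.2630883   0.19955417] 0.07263885226579969 [0.26039614 0.35619228 1.24429352]
heading 1.964 dh 0.003 tilt [-0.0004  0.0006]
[0.001, -0.0, 0.111] -0.006
[0.001, -0.0, 0.111] -0.006
[0.001, -0.0, 0.111] -0.006
[0.001, -0.0, 0.111] -0.006
[0.001, -0.0, 0.111] -0.006
```

>>> servo_tool:
  moves:
    - {"dp": [0.001, 0, 0.111], "delta_rot": [0, 0, 0], "fingers": 0.85}
    - {"dp": [0.001, 0, 0.111], "delta_rot": [0, 0, 0], "fingers": 0.85}
    - {"dp": [0.001, 0, 0.111], "delta_rot": [0, 0, 0], "fingers": 0.85}
    - {"dp": [0.001, 0, 0.111], "delta_rot": [0, 0, 0], "fingers": 0.85}
    - {"dp": [0.001, 0, 0.111], "delta_rot": [0, 0, 0], "fingers": 0.85}

```text
clock: 3.75
position: [0.5894, -0.2613, 0.0902]
ee_rot: [0.002, 0.554, 0.832, 0.0]
contact_force: [-1.2, -0.2, 0.4]
width: 0.0725
gripper_force: 0.0
```

>>> servo_tool:
  moves:
    - {"dp": [0, 0, 0], "delta_rot": [0, 0, 0], "fingers": 0.6}
    - {"dp": [0, 0, 0], "delta_rot": [0, 0, 0], "fingers": 0.5}
    - {"dp": [0, 0, 0], "delta_rot": [0, 0, 0], "fingers": 0.3}
    - {"dp": [0, 0, 0], "delta_rot": [0, 0, 0], "fingers": 0.2}
    - {"dp": [0, 0, 0], "delta_rot": [0, 0, 0], "fingers": 0.2}
  force: 25

```text
clock: 4.25
position: [0.5887, -0.2618, 0.091]
ee_rot: [0.002, 0.555, 0.832, 0.0]
contact_force: [0.5, 0.7, 7.0]
width: 0.0356
gripper_force: 26.6
```

>>> servo_tool:
  moves:
    - {"dp": [0, 0, 0], "delta_rot": [0, 0, 0], "fingers": 0.2}
    - {"dp": [0, 0, 0], "delta_rot": [0, 0, 0], "fingers": 0.2}

```text
clock: 4.45
position: [0.5887, -0.2618, 0.091]
ee_rot: [0.002, 0.555, 0.832, 0.0]
contact_force: [1.1, 0.3, 5.2]
width: 0.0359
gripper_force: 26.6
```

>>> servo_tool:
  moves:
    - {"dp": [0, 0, -0.08], "delta_rot": [0, 0, 0], "fingers": 0.2}
    - {"dp": [0, 0, -0.12], "delta_rot": [0, 0, 0], "fingers": 0.2}
    - {"dp": [0, 0, -0.15], "delta_rot": [0, 0, 0], "fingers": 0.2}
    - {"dp": [0, 0, -0.15], "delta_rot": [0, 0, 0], "fingers": 0.2}
    - {"dp": [0, 0, -0.05], "delta_rot": [0, 0, 0], "fingers": 0.2}

```text
clock: 4.95
position: [0.5886, -0.2621, 0.2023]
ee_rot: [0.003, 0.555, 0.832, 0.0]
contact_force: [0.5, -0.1, -1.5]
width: 0.0355
gripper_force: 25.8
```

```bash
python3 -c "
from h import *
s=readout.get_state();print(s['position'],s['width'],s['contact_force'],s['gripper_force'])
plan([0.5032,-0.0845,0.20],1.5678,10)"
```

```text
[ 0.58861814 -0.26213296  0.20233278] 0.035500765044081325 [ 0.54182964 -0.11518102 -1.53574551] 25.75869932770729
heading 1.9657 dh -0.3979 tilt [ 0.0052 -0.0031]
[0.098, -0.005, 0.001] 0.398
[0.098, -0.009, 0.001] 0.398
[0.098, -0.013, 0.001] 0.398
[0.097, -0.017, 0.001] 0.398
[0.096, -0.021, 0.001] 0.398
[0.095, -0.025, 0.001] 0.398
[0.094, -0.028, 0.001] 0.398
[0.093, -0.032, 0.001] 0.398
[0.092, -0.036, 0.001] 0.398
[0.09, -0.039, 0.001] 0.398
```

>>> servo_tool:
  moves:
    - {"dp": [0.098, -0.005, 0.001], "delta_rot": [0, 0, 0.4], "fingers": 0.2}
    - {"dp": [0.098, -0.009, 0.001], "delta_rot": [0, 0, 0.4], "fingers": 0.2}
    - {"dp": [0.098, -0.013, 0.001], "delta_rot": [0, 0, 0.4], "fingers": 0.2}
    - {"dp": [0.097, -0.017, 0.001], "delta_rot": [0, 0, 0.4], "fingers": 0.2}
    - {"dp": [0.096, -0.021, 0.001], "delta_rot": [0, 0, 0.4], "fingers": 0.2}

```text
clock: 5.45
position: [0.5437, -0.1717, 0.1968]
ee_rot: [-0.001, 0.636, 0.772, -0.0]
contact_force: [0.5, -0.7, -1.6]
width: 0.0357
gripper_force: 25.7
```

>>> servo_tool:
  moves:
    - {"dp": [0.095, -0.025, 0.001], "delta_rot": [0, 0, 0.4], "fingers": 0.2}
    - {"dp": [0.094, -0.028, 0.001], "delta_rot": [0, 0, 0.4], "fingers": 0.2}
    - {"dp": [0.093, -0.032, 0.001], "delta_rot": [0, 0, 0.4], "fingers": 0.2}
    - {"dp": [0.092, -0.036, 0.001], "delta_rot": [0, 0, 0.4], "fingers": 0.2}
    - {"dp": [0.09, -0.039, 0.001], "delta_rot": [0, 0, 0.4], "fingers": 0.2}

```text
clock: 5.95
position: [0.5012, -0.0831, 0.1959]
ee_rot: [-0.001, 0.71, 0.705, -0.0]
contact_force: [0.0, -0.0, -1.9]
width: 0.0359
gripper_force: 25.7
```

>>> servo_tool:
  moves:
    - {"dp": [0, 0, 0.1], "delta_rot": [0, 0, 0], "fingers": 0.2}
    - {"dp": [0, 0, 0.1], "delta_rot": [0, 0, 0], "fingers": 0.2}
    - {"dp": [0, 0, 0], "delta_rot": [0, 0, 0], "fingers": 0.2}
    - {"dp": [0, 0, 0], "delta_rot": [0, 0, 0], "fingers": 0.2}

```text
clock: 6.35
position: [0.5019, -0.0839, 0.1564]
ee_rot: [-0.001, 0.709, 0.705, -0.0]
contact_force: [-0.4, -0.1, -1.8]
width: 0.0357
gripper_force: 25.7
```

```bash
python3 - <<'E'
from h import *
s=readout.get_state();print(s['clock'],s['position'],s['width'],s['contact_force'],s['gripper_force'])
snap("w3")
plan([0.5032,-0.0845,0.13],1.5678,3)
P=wcloud("w3");X=P.reshape(-1,3);X=X[np.isfinite(X[:,2])]
c=s['position'][:2]
# caps / body in hand
for lo,hi in((.118,.13),(.10,.114),(.045,.114)):
    k=(X[:,2]>lo)&(X[:,2]<hi)&(abs(X[:,0]-c[0])<.06)&(abs(X[:,1]-c[1])<.08);
    if k.sum()>20:
        r=cv2.minAreaRect((X[k,:2]*1000).astype(np.float32));print(lo,hi,k.sum(),np.round(r[0],1),np.round(r[1],1),round(r[2],2))
k=(X[:,2]>.034)&(X[:,2]<.044)&(abs(X[:,0]-c[0])<.06)&(abs(X[:,1]-c[1])<.08)
print("rim",k.sum(),np.percentile(X[k],[0,1,5,50,95,99,100],axis=0).round(4).tolist())
E
```

```text
6.35 [ 0.5019123  -0.08392658  0.15641904] 0.03568481490573206 [-0.41776696 -0.13773099 -1.81483383] 25.690018236637115
heading 1.5656 dh 0.0022 tilt [ 0.0002 -0.0001]
[-0.001, 0.001, 0.045] -0.007
[-0.001, 0.001, 0.045] -0.007
[-0.001, 0.001, 0.045] -0.007
0.118 0.13 7381 [505.8 -74. ] [69.4 65.3] 39.27
0.1 0.114 8810 [502.4 -78.4] [63.1 80. ] 1.32
0.045 0.114 10438 [502.4 -78.4] [63.1 80. ] 1.32
rim 1242 [[0.4771, -0.0576, 0.034], [0.4774, -0.0543, 0.0341], [0.4783, -0.0487, 0.0362], [0.4976, -0.0352, 0.0385], [0.5257, -0.0318, 0.0397], [0.5281, -0.0316, 0.0402], [0.529, -0.0315, 0.0406]]
```

View pics/w3.png

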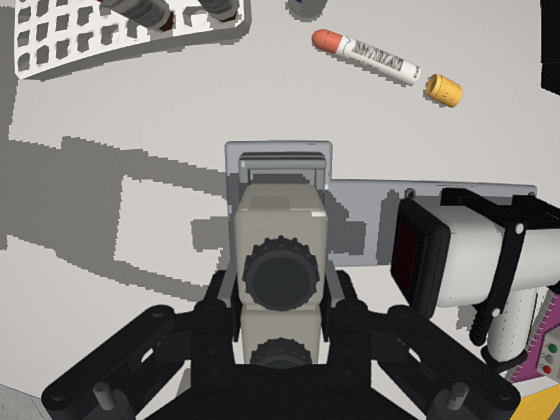

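The pack hangs straight over the pocket, with its far end at row ~185 and the nest's far rim at row ~155. The window and scanner are at (410,250) and the label side faces them. I'll check the pack's pose in the hand numerically.

```bash
python3 - <<'E'
from h import *
P=wcloud("w3");X=P[170:240,235:330].reshape(-1,3);X=X[np.isfinite(X[:,2])&(X[:,2]>.05)]
f=X[(X[:,2]<.108)];k=f[:,1]>-.045;f=f[k];print("end face",len(f),np.polyfit(f[:,0],f[:,1],1),np.median(f[:,1]),"z",f[:,2].min(),f[:,2].max())
t=X[(X[:,2]>.109)&(X[:,2]<.118)&(X[:,1]<-.042)];print("top",len(t),"x",np.percentile(t[:,0],[0,1,99,100]),"z med",np.median(t[:,2]),"slope x,y",np.linalg.lstsq(np.c_[t[:,:2],np.ones(len(t))],t[:,2],rcond=None)[0])
n=P[140:180,225:340].reshape(-1,3);n=n[(n[:,2]>.036)&(n[:,2]<.042)]
r=n[n[:,1]>-.0375];print("rim far wall x",np.percentile(r[:,0],[1,99]),"y",np.percentile(r[:,1],[1,99]),"slope",np.polyfit(r[:,0],r[:,1],1)[0])
E
```

```text
end face 1688 [-0.00608387 -0.03636354] -0.0393682697760598 z 0.06968510154858046 0.1079874283911636
top 2102 x [0.48491854 0.48555811 0.52015278 0.52070732] z med 0.11312721114079438 slope x,y [-0.00761277 -0.01361482  0.11626045]
rim far wall x [0.47832452 0.52823003] y [-0.03734555 -0.03168299] slope -6.536282772297908e-05
```

>>> servo_tool:
  moves:
    - {"dp": [-0.0015, 0.0025, 0.04], "delta_rot": [0, 0, -0.05], "fingers": 0.2}
    - {"dp": [0, 0, 0.04], "delta_rot": [0, 0, 0], "fingers": 0.2}
    - {"dp": [0, 0, 0.04], "delta_rot": [0, 0, 0], "fingers": 0.2}
    - {"dp": [0, 0, 0.015], "delta_rot": [0, 0, 0], "fingers": 0.2}
    - {"dp": [0, 0, 0.015], "delta_rot": [0, 0, 0], "fingers": 0.2}

```text
clock: 6.9
position: [0.5027, -0.0843, 0.1263]
ee_rot: [-0.0, 0.707, 0.707, -0.0]
contact_force: [0.1, 0.5, -1.9]
width: 0.0356
gripper_force: 25.8
```

>>> servo_tool:
  moves:
    - {"dp": [0, 0, 0.01], "delta_rot": [0, 0, 0], "fingers": 0.2}
    - {"dp": [0, 0, 0.01], "delta_rot": [0, 0, 0], "fingers": 0.2}
    - {"dp": [0, 0, 0.005], "delta_rot": [0, 0, 0], "fingers": 0.2}
    - {"dp": [0, 0, 0], "delta_rot": [0, 0, 0], "fingers": 0.2}

```text
clock: 7.3
position: [0.5028, -0.0843, 0.1219]
ee_rot: [0.0, 0.707, 0.707, -0.0]
contact_force: [-0.3, 0.1, -2.1]
width: 0.0358
gripper_force: 25.8
```

>>> servo_tool:
  moves:
    - {"dp": [0, 0, 0.006], "delta_rot": [0, 0, 0], "fingers": 0.2}
    - {"dp": [0, 0, 0.005], "delta_rot": [0, 0, 0], "fingers": 0.2}
    - {"dp": [0, 0, 0], "delta_rot": [0, 0, 0], "fingers": 0.2}

```text
clock: 7.6
position: [0.5028, -0.0843, 0.1196]
ee_rot: [-0.0, 0.707, 0.707, -0.0]
contact_force: [-1.1, 0.2, -1.2]
width: 0.0355
gripper_force: 25.8
```

>>> servo_tool:
  moves:
    - {"dp": [0, 0, 0.004], "delta_rot": [0, 0, 0], "fingers": 0.2}
    - {"dp": [0, 0, 0.003], "delta_rot": [0, 0, 0], "fingers": 0.2}
    - {"dp": [0, 0, 0], "delta_rot": [0, 0, 0], "fingers": 0.2}

```text
clock: 7.9
position: [0.5029, -0.0843, 0.1189]
ee_rot: [0.0, 0.707, 0.707, 0.0]
contact_force: [-1.3, 1.6, 4.6]
width: 0.0358
gripper_force: 26.4
```

>>> servo_tool:
  moves:
    - {"dp": [0, 0, 0], "delta_rot": [0, 0, 0], "fingers": 0.5}
    - {"dp": [0, 0, 0], "delta_rot": [0, 0, 0], "fingers": 0.6}
    - {"dp": [0, 0, 0], "delta_rot": [0, 0, 0], "fingers": 0.7}
    - {"dp": [0, 0, 0], "delta_rot": [0, 0, 0], "fingers": 0.7}

```text
clock: 8.3
position: [0.5029, -0.0844, 0.1182]
ee_rot: [0.0, 0.707, 0.707, -0.0]
contact_force: [0.4, -0.1, 0.3]
width: 0.0599
gripper_force: 0.0
```

>>> servo_tool:
  moves:
    - {"dp": [0, 0, -0.05], "delta_rot": [0, 0, 0], "fingers": 0.7}
    - {"dp": [0, 0, -0.1], "delta_rot": [0, 0, 0], "fingers": 0.7}
    - {"dp": [0, 0, -0.2], "delta_rot": [0, 0, 0], "fingers": 0.7}
    - {"dp": [0, 0, -0.2], "delta_rot": [0, 0, 0], "fingers": 0.7}
    - {"dp": [0, 0, -0.2], "delta_rot": [0, 0, 0], "fingers": 1}

```text
clock: 8.8
position: [0.5026, -0.0842, 0.2705]
ee_rot: [0.0, 0.707, 0.707, 0.0]
contact_force: [0.5, -0.8, 0.5]
width: 0.0725
gripper_force: 0.0
```

```bash
python3 - <<'E'
from h import *
s=readout.get_state();print(s['clock'],s['position'],s['width'])
print("station yaw ~0; trigger guess from w2:",wcloud("w2")[165,313],wcloud("w2")[185,335])
plan([0.71,-0.15,0.27],1.5708+0.24,7)
E
```

```text
8.8 [ 0.50255725 -0.08423299  0.27052936] 0.0724624266065533
station yaw ~0; trigger guess from w2: [ 0.65198436 -0.13614433  0.06622726] [ 0.68076298 -0.14547966  0.07317973]
heading 1.5708 dh 0.24 tilt [ 0.0006 -0.0002]
[-0.047, 0.148, 0.0] -0.343
[-0.052, 0.146, 0.0] -0.343
[-0.057, 0.145, 0.0] -0.343
[-0.062, 0.143, 0.0] -0.343
[-0.067, 0.14, 0.0] -0.343
[-0.072, 0.138, 0.0] -0.343
[-0.076, 0.135, 0.0] -0.343
```

>>> servo_tool:
  moves:
    - {"dp": [-0.043, 0.134, 0], "delta_rot": [0, 0, -0.34], "fingers": 1}
    - {"dp": [-0.048, 0.133, 0], "delta_rot": [0, 0, -0.34], "fingers": 1}
    - {"dp": [-0.052, 0.131, 0], "delta_rot": [0, 0, -0.34], "fingers": 1}
    - {"dp": [-0.057, 0.129, 0], "delta_rot": [0, 0, -0.34], "fingers": 1}
    - {"dp": [-0.061, 0.127, 0], "delta_rot": [0, 0, -0.34], "fingers": 1}

```text
clock: 9.3
position: [0.6379, -0.1279, 0.2691]
ee_rot: [0.0, 0.644, 0.765, 0.0]
contact_force: [0.2, -0.2, -0.1]
width: 0.0856
gripper_force: 0.0
```

>>> servo_tool:
  moves:
    - {"dp": [-0.066, 0.125, 0], "delta_rot": [0, 0, -0.34], "fingers": 1}
    - {"dp": [-0.07, 0.122, 0], "delta_rot": [0, 0, -0.34], "fingers": 1}
    - {"dp": [0, 0, 0], "delta_rot": [0, 0, 0], "fingers": 1}
    - {"dp": [0, 0, 0], "delta_rot": [0, 0, 0], "fingers": 1}

```text
clock: 9.7
position: [0.6905, -0.1451, 0.2681]
ee_rot: [-0.001, 0.618, 0.786, -0.0]
contact_force: [-0.9, -0.3, -1.1]
width: 0.0853
gripper_force: 0.0
```

```bash
python3 - <<'E'
from h import *
snap("w4")
P=wcloud("w4");m=np.isfinite(P[...,2]);X=P[m];C=np.load("pics/w4.npz")["im"][m].astype(int).sum(1)
b=np.array([-.971,-.238]);b/=np.linalg.norm(b);a=np.array([b[1]*-1*-1,-b[0]])  # a: along grip
a=np.array([-b[1],b[0]]) # station (0.238,-0.971): outward along grip
k=(X[:,2]>.045)&(X[:,2]<.1)&(X[:,0]>.6)&(X[:,0]<.78)&(X[:,1]<-.09)&(X[:,1]>-.26)
Q=X[k];c=C[k];U=Q[:,:2]@b;V=Q[:,:2]@a
print("n",k.sum())
for v in np.arange(V.min(),V.max(),.008):
    j=(V>=v)&(V<v+.008)
    d=j&(c<200)
    print(round(v,3),j.sum(),"u",np.percentile(U[j],[1,99]).round(4),"dark",d.sum(),np.percentile(U[d],[1,99]).round(4) if d.sum()>5 else "","light",np.percentile(U[j&(c>=200)],[1,99]).round(4) if (j&(c>=200)).sum()>5 else "","z",Q[j,2].min().round(3),Q[j,2].max().round(3))
E
```

```text
n 8029
0.231 235 u [-0.5918 -0.56  ] dark 14 [-0.5935 -0.5873] light [-0.5856 -0.5599] z 0.086 0.09
0.239 648 u [-0.6216 -0.5591] dark 195 [-0.601  -0.5854] light [-0.6223 -0.5587] z 0.083 0.091
0.247 996 u [-0.6527 -0.5591] dark 215 [-0.5995 -0.5827] light [-0.6529 -0.5587] z 0.074 0.091
0.255 1102 u [-0.6792 -0.5773] dark 372 [-0.6711 -0.5806] light [-0.6804 -0.5757] z 0.055 0.092
0.263 836 u [-0.6787 -0.5935] dark 341 [-0.6703 -0.593 ] light [-0.6794 -0.5984] z 0.046 0.089
0.271 696 u [-0.6692 -0.6005] dark 220 [-0.6684 -0.6006] light [-0.6696 -0.6003] z 0.059 0.088
0.279 480 u [-0.6448 -0.5982] dark 137 [-0.6448 -0.5987] light [-0.6414 -0.5979] z 0.056 0.076
0.287 461 u [-0.6448 -0.5954] dark 132 [-0.6448 -0.5954] light [-0.6414 -0.5963] z 0.058 0.076
0.295 471 u [-0.6448 -0.5934] dark 135 [-0.6449 -0.5932] light [-0.6414 -0.6108] z 0.057 0.076
0.303 458 u [-0.6449 -0.5913] dark 139 [-0.6449 -0.592 ] light [-0.6414 -0.5912] z 0.058 0.076
0.311 358 u [-0.6449 -0.5944] dark 52 [-0.645  -0.5933] light [-0.6414 -0.6113] z 0.063 0.077
0.319 338 u [-0.645 -0.611] dark 36 [-0.645  -0.6423] light [-0.6414 -0.611 ] z 0.063 0.076
0.327 292 u [-0.645  -0.6108] dark 29 [-0.6451 -0.6414] light [-0.6406 -0.6108] z 0.062 0.076
0.335 411 u [-0.6459 -0.6101] dark 308 [-0.6453 -0.6101] light [-0.6462 -0.6106] z 0.05 0.078
0.343 220 u [-0.645  -0.6094] dark 200 [-0.6441 -0.6104] light [-0.646  -0.6091] z 0.06 0.077
0.351 27 u [-0.6321 -0.6232] dark 27 [-0.6321 -0.6232] light  z 0.061 0.066
```

View pics/w4.png

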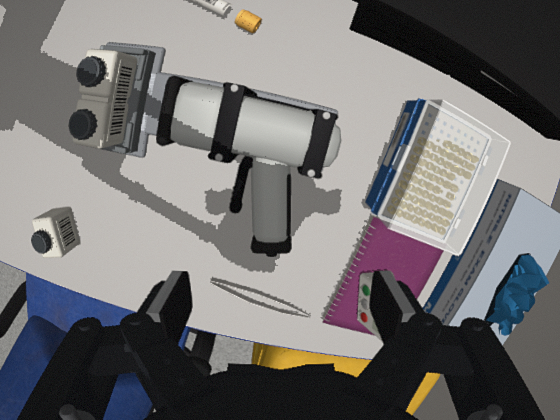

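The pack is seated at about (105,100) with its barcode facing the scanner window. The trigger is at (241,185) and the grip at (270,205), standing at rest. The measured gap from grip back to pad is 53 mm, which agrees with the text, and the squeeze centre is about (0.677,-0.144).

```bash
python3 - <<'E'
from h import *
plan([0.6768,-0.1440,0.109],1.811,6)
P=wcloud("w4")[40:160,70:170].reshape(-1,3);P=P[np.isfinite(P[:,2])]
t=P[(P[:,2]>.071)&(P[:,2]<.08)];r=cv2.minAreaRect((t[:,:2]*1000).astype(np.float32));print("pack top z",np.median(t[:,2]),r,"caps z",np.median(P[P[:,2]>.086][:,2]))
E
```

```text
heading 1.8085 dh 0.0025 tilt [-0.0013  0.0004]
[0.003, -0.01, 0.133] -0.004
[0.003, -0.01, 0.133] -0.004
[0.003, -0.01, 0.133] -0.004
[0.003, -0.01, 0.133] -0.004
[0.003, -0.01, 0.133] -0.004
[0.003, -0.01, 0.133] -0.004
pack top z 0.07521132732619196 ((536.6804809570312, -84.05726623535156), (101.81968688964844, 90.12421417236328), 1.0460824966430664) caps z 0.09020596078558626
```

>>> servo_tool:
  moves:
    - {"dp": [0.01, -0.033, 0.1], "delta_rot": [0, 0, -0.02], "fingers": 1}
    - {"dp": [0.01, -0.033, 0.15], "delta_rot": [0, 0, 0], "fingers": 1}
    - {"dp": [0, 0, 0.15], "delta_rot": [0, 0, 0], "fingers": 1}
    - {"dp": [0, 0, 0.15], "delta_rot": [0, 0, 0], "fingers": 1}
    - {"dp": [0, 0, 0.12], "delta_rot": [0, 0, 0], "fingers": 1}

```text
clock: 10.25
position: [0.675, -0.1437, 0.1335]
ee_rot: [-0.001, 0.617, 0.787, -0.0]
contact_force: [1.2, 0.2, -0.1]
width: 0.0855
gripper_force: 0.0
```

>>> servo_tool:
  moves:
    - {"dp": [0, 0, 0.08], "delta_rot": [0, 0, 0], "fingers": 1}
    - {"dp": [0, 0, 0.04], "delta_rot": [0, 0, 0], "fingers": 1}
    - {"dp": [0, 0, 0], "delta_rot": [0, 0, 0], "fingers": 1}
    - {"dp": [0, 0, 0], "delta_rot": [0, 0, 0], "fingers": 1}

```text
clock: 10.65
position: [0.677, -0.1443, 0.1115]
ee_rot: [0.001, 0.617, 0.787, 0.0]
contact_force: [0.0, -0.3, 0.3]
width: 0.0852
gripper_force: 0.0
```

```bash
python3 - <<'E'
from h import *
s=readout.get_state();print(s['position'],s['contact_force'],s['width'])
plan([0.6768,-0.1440,0.109],1.811,1)
snap("w5")
P=wcloud("w5");X=P[np.isfinite(P[...,2])]
b=np.array([-.9713,-.2381]);a=np.array([.2381,-.9713]);U=X[:,:2]@b;V=X[:,:2]@a
for v in(.280,.285,.29,.295):
    k=(X[:,2]>.055)&(X[:,2]<.08)&(U>-.66)&(U<-.58)&(V>v)&(V<v+.005);print(v,k.sum(),np.percentile(U[k],[1,50,99]).round(4) if k.any() else"")
E
```

```text
[ 0.67701279 -0.14434569  0.1115461 ] [ 0.03793491 -0.31075511  0.26660305] 0.08520638170541237
heading 1.8108 dh 0.0002 tilt [ 0.0015 -0.0005]
[0.002, -0.001, 0.013] -0.002
0.28 1212 [-0.6448 -0.6243 -0.5983]
0.285 1249 [-0.6446 -0.6224 -0.5802]
0.29 1299 [-0.6442 -0.62   -0.5809]
0.295 1220 [-0.6444 -0.6195 -0.581 ]
```

View pics/w5.png

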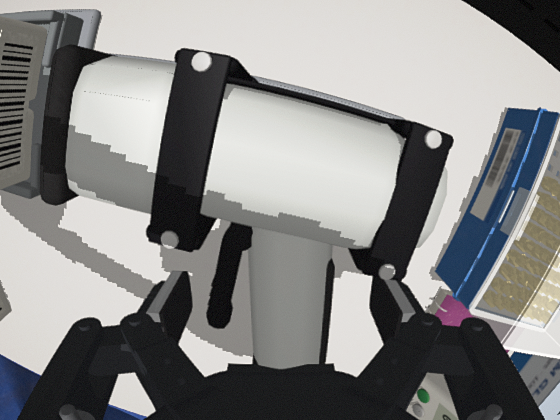

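The left pad at (180,290) stands outside the trigger at (228,275), and the right pad at (385,290) stands outside the grip. There is no contact, so I'll squeeze now.

>>> servo_tool:
  moves:
    - {"dp": [0.002, -0.001, 0.01], "delta_rot": [0, 0, 0], "fingers": 0.8}
    - {"dp": [0, 0, 0], "delta_rot": [0, 0, 0], "fingers": 0.7}
    - {"dp": [0, 0, 0], "delta_rot": [0, 0, 0], "fingers": 0.6}
    - {"dp": [0, 0, 0], "delta_rot": [0, 0, 0], "fingers": 0.5}
    - {"dp": [0, 0, 0], "delta_rot": [0, 0, 0], "fingers": 0.45}
  force: 25

```text
clock: 11.2
position: [0.6767, -0.1447, 0.109]
ee_rot: [0.001, 0.617, 0.787, -0.0]
contact_force: [-2.1, -2.6, 5.4]
width: 0.0423
gripper_force: 27.3
```

>>> servo_tool:
  moves:
    - {"dp": [0, 0, 0], "delta_rot": [0, 0, 0], "fingers": 0.4}
    - {"dp": [0, 0, 0], "delta_rot": [0, 0, 0], "fingers": 0.35}

```text
clock: 11.4
position: [0.6766, -0.1447, 0.109]
ee_rot: [0.001, 0.617, 0.787, -0.0]
contact_force: [-2.8, -2.8, 5.4]
width: 0.0426
gripper_force: 27.5
```

>>> servo_tool:
  moves:
    - {"dp": [0, 0, 0], "delta_rot": [0, 0, 0], "fingers": 0.35}
    - {"dp": [0, 0, 0], "delta_rot": [0, 0, 0], "fingers": 0.35}
    - {"dp": [0, 0, 0], "delta_rot": [0, 0, 0], "fingers": 0.35}
    - {"dp": [0, 0, 0], "delta_rot": [0, 0, 0], "fingers": 0.35}

```text
clock: 11.8
position: [0.6767, -0.1447, 0.109]
ee_rot: [0.001, 0.617, 0.787, -0.0]
contact_force: [-3.2, -3.3, 5.1]
width: 0.0426
gripper_force: 27.4
```

```bash
python3 - <<'E'
from h import *
snap("w6")
P=wcloud("w6");k=np.isfinite(P[...,2]);X=P[k];C=np.load("pics/w6.npz")["im"][k].astype(int).sum(1)
b=np.array([-.9713,-.2381]);a=np.array([.2381,-.9713]);U=X[:,:2]@b;V=X[:,:2]@a
for v in(.272,.276,.28,.284):
    k=(X[:,2]>.055)&(X[:,2]<.071)&(C<200)&(U>-.63)&(U<-.58)&(V>v)&(V<v+.004);print(v,k.sum(),np.percentile(U[k],[1,50,99]).round(4) if k.any() else"")
E
```

```text
0.272 223 [-0.6125 -0.6075 -0.6023]
0.276 195 [-0.6109 -0.607  -0.6024]
0.28 199 [-0.6108 -0.6071 -0.6022]
0.284 195 [-0.6109 -0.6071 -0.6025]
```

>>> servo_tool:
  moves:
    - {"dp": [0, 0, 0], "delta_rot": [0, 0, 0], "fingers": 0.35}

```text
clock: 11.95
position: [0.6766, -0.1447, 0.109]
ee_rot: [0.001, 0.617, 0.787, -0.0]
contact_force: [-2.4, -4.2, 6.3]
width: 0.042
gripper_force: 27.4
```

The trigger face now lies flat along the grip at u=-0.602, 43 mm from the grip back, so it is fully home. I'll finish the hold, release, and rise.

>>> servo_tool:
  moves:
    - {"dp": [0, 0, 0], "delta_rot": [0, 0, 0], "fingers": 0.35}
    - {"dp": [0, 0, 0], "delta_rot": [0, 0, 0], "fingers": 0.35}
    - {"dp": [0, 0, 0], "delta_rot": [0, 0, 0], "fingers": 0.8}
    - {"dp": [0, 0, 0], "delta_rot": [0, 0, 0], "fingers": 1}
    - {"dp": [0, 0, 0], "delta_rot": [0, 0, 0], "fingers": 1}

```text
clock: 12.45
position: [0.6774, -0.1437, 0.108]
ee_rot: [0.001, 0.617, 0.787, 0.001]
contact_force: [0.6, 0.1, 0.2]
width: 0.0834
gripper_force: 0.0
```

>>> servo_tool:
  moves:
    - {"dp": [0, 0, 0], "delta_rot": [0, 0, 0], "fingers": 1}
    - {"dp": [0, 0, 0], "delta_rot": [0, 0, 0], "fingers": 1}
    - {"dp": [0, 0, -0.05], "delta_rot": [0, 0, 0], "fingers": 1}
    - {"dp": [0, 0, -0.15], "delta_rot": [0, 0, 0], "fingers": 1}
    - {"dp": [0, 0, -0.2], "delta_rot": [0, 0, 0], "fingers": 1}

```text
clock: 12.95
position: [0.6756, -0.1437, 0.1876]
ee_rot: [-0.002, 0.617, 0.787, -0.001]
contact_force: [0.7, -0.5, -0.4]
width: 0.0853
gripper_force: 0.0
```

>>> servo_tool:
  moves:
    - {"dp": [0, 0, -0.2], "delta_rot": [0, 0, 0], "fingers": 1}
    - {"dp": [0, 0, -0.2], "delta_rot": [0, 0, 0], "fingers": 1}
    - {"dp": [0, 0, 0], "delta_rot": [0, 0, 0], "fingers": 1}
    - {"dp": [0, 0, 0], "delta_rot": [0, 0, 0], "fingers": 1}

```text
clock: 13.35
position: [0.677, -0.1441, 0.2706]
ee_rot: [0.002, 0.617, 0.787, 0.001]
contact_force: [0.2, 0.6, 0.4]
width: 0.0853
gripper_force: 0.0
```

```bash
python3 - <<'E'
from h import *
s=readout.get_state();print(s['clock'],s['position'],s['contact_force'],s['width'])
snap("w7")
P=wcloud("w7");k=np.isfinite(P[...,2]);X=P[k];C=np.load("pics/w7.npz")["im"][k].astype(int).sum(1)
b=np.array([-.9713,-.2381]);a=np.array([.2381,-.9713]);U=X[:,:2]@b;V=X[:,:2]@a
for v in(.272,.284,.296,.304):
    k=(X[:,2]>.055)&(X[:,2]<.071)&(C<200)&(U>-.63)&(U<-.58)&(V>v)&(V<v+.008);print(v,k.sum(),np.percentile(U[k],[1,50,99]).round(4) if k.any() else"")
k=(X[:,2]>.07)&(X[:,2]<.08)&(X[:,0]<.535)&(X[:,1]>-.15)&(X[:,1]<0)
r=cv2.minAreaRect((X[k,:2]*1000).astype(np.float32));print("pack",r,np.median(X[k,2]))
E
```

```text
13.35 [ 0.67699894 -0.14411042  0.27063554] [0.18208677 0.59553632 0.37633206] 0.08527450481897611
0.272 95 [-0.6108 -0.604  -0.5993]
0.284 97 [-0.6058 -0.601  -0.5956]
0.296 94 [-0.6024 -0.5977 -0.5923]
0.304 99 [-0.6018 -0.597  -0.5913]
pack ((504.49237060546875, -84.98001098632812), (90.46090698242188, 36.41716766357422), 89.65592193603516) 0.07512974853798657
```

View pics/w7.png

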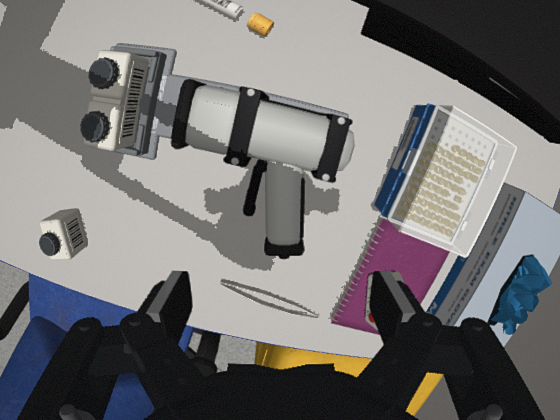

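The pack is seated upright at about (118,100) with its barcode towards the window. The trigger at (254,187) is back at rest, and the single pack and the other things are undisturbed. I'll hand the job in.

```bash
python3 -c "
from rig import manip
print(manip.sign_off())"
```

```text
the job is handed in; nothing more can be done
None
```

The job is handed in: the twin-cap pack is seated in the nest with its barcode facing the window, and the scanner trigger was squeezed fully home for about a second, then sprang back to rest at 13.4 s on the clock.

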